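# Tare the balance with its sunken key

## Robot

A 6-joint arm with a two-finger parallel gripper is mounted at the origin on a cart in front of the work surface, level with it; the furniture and walls round the work are solid. World frame = base frame: x ahead of the robot, y to its left, z up, the work surface at z = 0. Lengths are in mm, angles in rad, forces in N, time in s.
With the tool pointing down it reaches from about 350 to 975 mm from the base axis. Payload 7.1 kg.
Tool frame: the origin (TCP) lies midway between the tips of the shut fingers; the grasp point (between the pads) lies ctrl.grip_point_offset behind it (ctrl.grip_point_offset is the distance from the TCP to the grasp point, in mm); z points along the fingers, y is the line along which they close (so a half turn about z gives the same grasp; the last joint's range is limited). The gripper opens to 88 mm and grips with 3 to 60 N. Pads are 20 mm wide; open, the fingers measure 115 mm over their backs; the gripper's body (75 mm by 178 mm) begins 61 mm behind the grasp point.
Start: joints at [1.207, 0.423, 1.63, -0, 1.089, -0.019], TCP at [211.223, 588.209, 222.675] pointing down, gripper open.
Joint ranges: [-3, 3], [-0.9, 2.11], [0.09, 2.58], [-1.31, 4.45], [0.11, 2.69], [-2.54, 2.54]. Speed limits (rad/s): [2.39, 2.39, 3.01, 3.14, 3.14, 3.14].

## Interface

Orientations are given as a rotation vector (axis times angle).
In Python, from workcell import ctrl, get_image, close_job, finder gives the robot as it stands.
- The arm moves only by the tool servo_tool, never from a script. Its argument "deltas" is a list of rows, each a list of 2 entries, a list of its own where there are three numbers: the shift along the tool's x, y, z in mm, then the turn, a rotation vector about the tool's x, y, z in rad. A call has 1 to 5 rows; each row is the pose to reach, as a shift and turn from the pose commanded when the call began, along the tool's axes at that moment; what a row does not reach only later rows make up. A row lasts 1/12 s, in which the tool goes at most 41.7 mm and 7.16 degrees, less where a joint would pass 70% of its speed; a pose out of reach is approached as far as the arm can. A call with a gripper value outside its range is refused whole. "grip" is the closure, from -1 (fully open) to 1 (shut), so that 0 is half open, set as the call begins (left out, the last holds). The fingers move at their own pace and stop on an object; the grip force is fixed at half the most. Time passes only in rows, so rows that repeat a pose let the fingers close. It gives the time, the measured TCP pose, the force, the opening and the grip force at its end, in the units of the state.
- ctrl.get_obs(): the state, without advancing time (a new reading comes with each control period).
- get_image(name): name is "side" or "top"; returns a dict with "frame" (384x512x3 uint8, blue, green, red), "depth" (384x512 float32, mm along the optical axis (not along the pixel's ray), 0 where there is no reading), "K" (3x3 intrinsics, pixels), "dist" ([k1, k2, p1, p2, k3] as OpenCV has them; the pictures are not rectified), "pose" (4x4, takes a point from camera to world coordinates). Camera axes: x right, y down, z forward; pixel columns grow to the right and rows downward; lengths in mm; the calibration is good to about 2 mm. A picture is of the moment at which its call begins.
- close_job(): hands the job in; it is judged then, once.
Trained networks look in a picture, given as the dict that the camera call returned (one of the last four; its "shot" number tells which), for a name from the list of things; names that differ only in an ending like _2 or _b are one class to them, and where a whole thing is asked for, a point or a joint stands for the part that bears it (a point fixed in the world has none). Each returns a list of dicts, best first, with "score" (0 to 1); they miss things now and then, are a little off and sometimes report something else, mostly with a low value. They report only what shows in the picture. A call takes as long as a camera call. They do not tell look-alikes from the thing itself.
- finder.search_frame(query, picture): "rect" ([centre column, centre row, width, height] as shares, 0 to 1, of the picture: columns of its width, rows of its height, round what is visible of it).
- finder.silhouettes(query, picture): "mask" (384x512 bool, what is visible of it) and "rect" ([centre column, centre row, width, height] as shares, 0 to 1, of the picture: columns of its width, rows of its height, round what is visible of it).
The state is a dict: "t": time; "qpos": joint angles; "qvel": joint speeds; "joint_torque": joint torques, N m; "ee_pos": TCP position; "orientation": TCP orientation; "ft_force": force on the tool from outside, world axes, zero at the start; "moment": the same for the moment, N m; "width": finger opening in mm; "grasp_force": force on a finger pad.
Only numpy, scipy, OpenCV 4.12 (cv2) and the standard library are available. Lean on these libraries where they do the work, as an engineer would, in place of code of your own. Each camera call takes 0.05 s, during which the arm holds its last target. There are 200 camera calls.

## Task

Tare the balance with the empty weigh boat on it: with your fingertips push the dark sliding guard all the way open to the left, reach down into the green-ringed well and press the sunken green tare key right down, holding it down for about a second. Then let it come up and push the guard fully closed again, ending clear of everything. Only push and press, grasp nothing; do not press the red key, touch the weighing pan, shift the weigh boat or move the bottles, vials and beaker beside the balance.

Things in the scene. Friction and masses are not known exactly. Their poses are not given: they have to be found in the camera images.
- balance: bench balance, white, 204 x 256 mm on plan, fixed to the worktop. Origin at the centre of its underside; x points to its back, y to its left, z up. The front half (x -0.099 to 0.003) is a flat key deck, top at z = 0.050, with two round wells side by side; rear half 0.064 high with display (right, up to 0.078) and pan (left). Only worktop lies beyond the deck ends (y = -0.127 and 0.127)
- guard (a joint): sliding guard of the key deck, m: 0 = closed (covers both wells), grows as it slides along the balance's +y (to its left), 0.118 = fully open on its stop (both wells clear). Starts closed or up to 0.015 open. Stays where it is left; about 2 N of friction; cannot be lifted off; too broad for most grippers to pinch: push it on its end faces
- guard_center (a point): centre of the guard, a dark grey block 92 mm (along the balance's x) by 116 mm (along its y) by 14 mm high, a thin yellow line near each end; it rides 2 mm above the deck, z = 0.052 to 0.066. Its upright end faces lie 58 mm from here along the balance's -y and +y. This point is at balance x = -0.0455; y = -0.064 when closed, +0.054 fully open
- tare_key_mouth (a point): centre of the mouth of the green-ringed well (round, 48 mm across, upright walls, open upward), level with the deck top (z = 0.050); fixed at balance x = -0.045, y = -0.034
- off_key_mouth (a point): centre of the mouth of the red-ringed well, the same size as the green-ringed one, level with the deck top (z = 0.050); fixed at balance x = -0.045, y = -0.094
- tare_key_top (a point): centre of the top of the green tare key, a round cap 39 mm across at the bottom of the green-ringed well, 19 mm below the deck top when up
- tare_key (a joint): travel of the green tare key, m: 0 = up, 0.006 = right down on its stop; pressed straight down; the spring takes about 1.7 N to start and 5 N right down, and lifts the key again when let go
- off_key (a joint): travel of the red off key at the bottom of the red-ringed well, m: the same make as the tare key; 0 = up, 0.006 = down
- pan: round steel weighing pan, 92 mm across, on the rear left of the balance, its top at balance z = 0.072; origin under its centre
- weigh_boat: loose white square weighing boat, 68 x 68 x 16 mm, standing on the pan; origin at the centre of its underside
- standard_a: white plastic bottle with a white cap, 37 mm across, 88 high, to the right of the balance; loose, a bystander; origin at the centre of its underside
- standard_c: white plastic bottle with a green cap, 37 mm across, 88 high, to the left of the balance; loose, a bystander; origin at the centre of its underside
- beaker_50: small clear beaker, 50 mm across, 56 high, to the right of the balance; loose, a bystander; origin at the centre of its underside
- vial_blue: small clear vial with a blue cap, 20 mm across, 48 high, to the right of the balance; loose, a bystander; origin at the centre of its underside
- vial_red: small clear vial with a red cap, 20 mm across, 48 high, to the left of the balance; loose, a bystander; origin at the centre of its underside
There are look-alikes about, which are no part of the job. What is shaped like the weigh_boat but pink or yellow is not meant.

How it is judged:
By the outcome, as a careful person would: the job done as asked, in the order asked, and still so for the second after the job is handed in, with the robot touching nothing.
It also fails if it takes over 54 s, if anything falls off the work surface, if the arm or the gripper's body presses on something with over 40 N, if the wrist force passes 120 N, or if a joint passes its speed limit or range.

## Working session

There is one attempt and no reset: what is moved stays moved. The work goes in short steps, Python scripts to look and compute and a tool call to move; the robot and the scene stay as the last step left them, time stands still between calls to the robot, and variables do not carry over. Pictures are saved under pics/ and viewed, at most 10 in all, crops included, and the job is handed in when it is done.

Besides the shell and the picture viewer there is one more tool, called after "Emit:" as a command line: name --argument value ..., lists and objects as JSON in quotes. servo_tool: Moves the arm, as the interface text tells. Its arguments: {"type":"object","properties":{"deltas":{"type":"array","items":{"type":"array"}},"grip":{"type":"number"}},"required":["deltas"]}

```bash
mkdir -p pics; cat > h.py <<'E'
import numpy as np, cv2
from workcell import ctrl,get_image,finder,close_job
def pts(im,mask):
    v,u=np.nonzero(mask&(im["depth"]>0)); z=im["depth"][v,u].astype(float)
    n=cv2.undistortPoints(np.stack([u,v],1).astype(np.float64)[:,None],im["K"],np.array(im["dist"],float))[:,0]
    p=np.c_[n*z[:,None],z]; T=np.array(im["pose"]); return p@T[:3,:3].T+T[:3,3]
E
python3 - <<'E'
from h import *
print(ctrl.get_obs(), ctrl.grip_point_offset)
for n in("top","side"):
    im=get_image(n); cv2.imwrite(f"pics/{n}0.png",im["frame"]); print(n,np.array(im["pose"]).round(2).tolist())
    for q in("balance","guard","tare_key_mouth","pan","weigh_boat","standard_a","standard_c","beaker_50","vial_blue","vial_red"):
        for r in finder.silhouettes(q,im)[:2]:
            if r["score"]<.3: continue
            P=pts(im,r["mask"]); 
            print(q,round(r["score"],2),(np.array(r["rect"])*[512,384,512,384]).round(),len(P),P.mean(0).round() if len(P) else 0,np.percentile(P,[2,98],axis=0).round().tolist() if len(P) else 0)
            if q=="guard":
                z=np.median(P[:,2]);Q=P[abs(P[:,2]-z)<4]; print(z,cv2.minAreaRect(Q[:,:2].astype(np.float32)))
E
```

```text
{'t': 0.0, 'qpos': array([ 1.20700377e+00,  4.23824951e-01,  1.63066012e+00, -4.69135616e-05,
        1.08859294e+00, -1.89933792e-02]), 'qvel': array([ 0.00134848,  0.00078517,  0.00016506, -0.00093929,  0.00014108,
       -0.00093548]), 'joint_torque': array([-7.11500034e-04, -5.44629300e+01, -2.73660976e+01,  6.43116049e-02,
        2.29277147e-02, -1.04169035e-04]), 'ee_pos': array([211.04728502, 587.7172768 , 221.92335278]), 'orientation': array([-5.38855025e-01, -3.09478842e+00,  2.30282956e-03]), 'ft_force': array([-0.28713755,  0.06255064, -0.15833385]), 'moment': array([ 0.00463654, -0.00882624,  0.01499106]), 'grasp_force': 0.0, 'width': 87.8087889581017} 18.700000000000003
top [[-0.02, -0.99, 0.12, 460.86], [-1.0, 0.02, 0.01, 109.1], [-0.01, -0.12, -0.99, 1393.81], [0.0, 0.0, 0.0, 1.0]]
balance 0.82 [261. 225.  79.  73.] 3466 [507. 113.  61.] [[409.0, -5.0, 45.0], [615.0, 245.0, 76.0]]
balance 0.49 [276. 233.  38.  36.] 841 [480.  61.  66.] [[433.0, 4.0, 60.0], [526.0, 119.0, 72.0]]
guard 0.94 [276. 233.  38.  33.] 897 [481.  61.  65.] [[433.0, 4.0, 55.0], [530.0, 119.0, 7
[... 1959 characters left out ...]
.] 462 [574. 473.  55.] [[559.0, 455.0, 7.0], [593.0, 482.0, 89.0]]
standard_a 0.51 [299. 137.   7.  23.] 189 [ 556. -247.   49.] [[539.0, -260.0, 8.0], [573.0, -238.0, 91.0]]
standard_c 0.94 [244. 295.  15.  35.] 462 [574. 473.  55.] [[559.0, 455.0, 7.0], [593.0, 482.0, 89.0]]
standard_c 0.51 [299. 137.   7.  23.] 189 [ 556. -247.   49.] [[539.0, -260.0, 8.0], [573.0, -238.0, 91.0]]
beaker_50 0.56 [268. 140.  14.  15.] 174 [ 656. -209.   36.] [[638.0, -236.0, 4.0], [674.0, -192.0, 58.0]]
vial_blue 0.52 [293. 152.   9.  11.] 47 [ 559. -151.   36.] [[545.0, -171.0, 4.0], [569.0, -60.0, 103.0]]
vial_red 0.55 [293. 331.  11.  15.] 155 [457. 523.  33.] [[447.0, 512.0, 4.0], [466.0, 528.0, 51.0]]
```

```bash
python3 - <<'E'
import cv2,numpy as np
a=cv2.imread("pics/top0.png")[150:310,130:400]; b=cv2.imread("pics/side0.png")[110:350,180:400]
a=cv2.resize(a,None,fx=2.9,fy=2.9,interpolation=2); cv2.imwrite("pics/a.png",a)
cv2.imwrite("pics/b.png",cv2.resize(b,None,fx=2.5,fy=2.5,interpolation=2))
E
```

```text
(no output)
```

View pics/a.png

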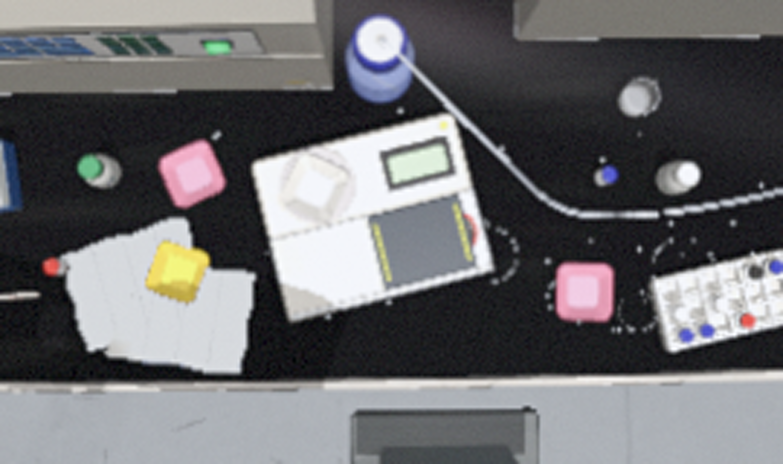

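View pics/b.png

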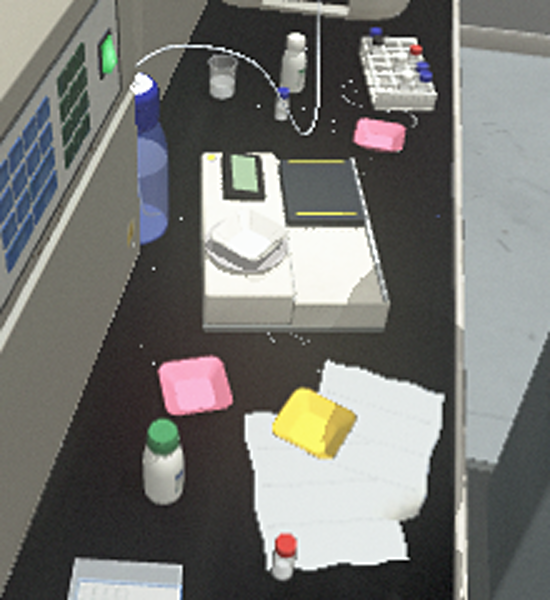

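The crops show the balance yawed about +13.5° (its right end toward column 480 of the top crop). The guard is slightly open, with a red sliver at (475,232). The wash-bottle tube runs past the right rear corner at (470,100) to (650,215). I'll fit the balance pose and check the tube's height.

```bash
cat >> h.py <<'E'
from scipy.optimize import minimize
def rect_fit(im,q="guard"):
    r=finder.silhouettes(q,im)[0]; P=pts(im,r["mask"]); return P
E
python3 - <<'E'
from h import *
im=get_image("top"); P=rect_fit(im,"balance"); Q=P[(P[:,2]>44)&(P[:,2]<80)]
print(cv2.minAreaRect(Q[:,:2].astype(np.float32)))
G=rect_fit(im); G=G[abs(G[:,2]-66)<5]; print("G",cv2.minAreaRect(G[:,:2].astype(np.float32)),np.median(G,0))
th=np.radians(13.6);R=np.array([[np.cos(th),-np.sin(th)],[np.sin(th),np.cos(th)]])
L=Q[:,:2]@R; print("bal extents",np.percentile(L,[0.5,1,2,98,99,99.5],axis=0).round(1).tolist())
g=G[:,:2]@R; print("guard ext",np.percentile(g,[1,3,97,99],axis=0).round(1).tolist())
# scene points in balance coordinates: red pixels, tube
A=pts(im,np.ones((384,512),bool)); m=np.ones((384,512),bool)&(im["depth"]>0); c=im["frame"][m].astype(int)
l=A[:,:2]@R
red=(c[:,2]-np.maximum(c[:,0],c[:,1])>50)&(abs(A[:,0]-480)<90)&(abs(A[:,1]-0)<40); print("red",l[red].round().tolist()[:20],A[red,2].round()[:20])
bot=(A[:,0]>420)&(A[:,0]<640)&(A[:,1]>-160)&(A[:,1]<-12)&(A[:,2]>15)
print(np.c_[A[bot].round()][::3].tolist())
S=get_image("side"); B=pts(S,np.ones((384,512),bool)); b=(B[:,0]>420)&(B[:,0]<700)&(B[:,1]>-200)&(B[:,1]<-12)&(B[:,2]>15); print(B[b].round()[::5].tolist())
E
```

```text
((512.5233154296875, 121.5484390258789), (198.07208251953125, 254.6820068359375), 13.281793594360352)
G ((514.34228515625, 122.21415710449219), (190.57098388671875, 251.5896453857422), 12.860365867614746) [522.31930875  82.81995331  65.30114257]
bal extents [[428.7, -128.1], [429.7, -126.8], [431.7, -124.3], [621.5, 119.8], [623.4, 122.2], [624.4, 123.4]]
guard ext [[436.7, -124.3], [440.7, -118.6], [619.2, 112.2], [622.1, 117.8]]
red [[500.0, -111.0], [499.0, -115.0], [496.0, -116.0], [495.0, -118.0], [491.0, -118.0], [487.0, -119.0], [484.0, -120.0], [480.0, -120.0], [477.0, -120.0], [473.0, -119.0], [470.0, -118.0], [466.0, -115.0]] [67. 52. 38. 55. 41. 54. 38. 25. 16. 15. 20. 40.]
[[584.0, -12.0, 185.0], [578.0, -23.0, 172.0], [572.0, -27.0, 166.0], [570.0, -34.0, 157.0], [558.0, -47.0, 131.0], [547.0, -62.0, 94.0], [538.0, -75.0, 73.0], [532.0, -84.0, 57.0], [526.0, -98.0, 31.0], [522.0, -110.0, 23.0], [498.0, -13.0, 47.0], [484.0, -12.0, 47.0], [480.0, -16.0, 46.0], [469.0, -15.0, 51.0], [466.0, -19.0, 49.0], [459.0, -15.0, 53.0], [455.0, -19.0, 49.0], [450.0, -119.0, 18.0], [4
[... 191 characters left out ...]
193.0, 54.0], [646.0, -197.0, 53.0], [656.0, -193.0, 50.0], [664.0, -197.0, 43.0], [570.0, -34.0, 152.0], [656.0, -197.0, 39.0], [661.0, -199.0, 33.0], [564.0, -40.0, 142.0], [652.0, -196.0, 32.0], [659.0, -195.0, 27.0], [667.0, -197.0, 20.0], [649.0, -199.0, 22.0], [557.0, -176.0, 50.0], [652.0, -196.0, 19.0], [563.0, -167.0, 50.0], [651.0, -193.0, 16.0], [552.0, -168.0, 47.0], [553.0, -173.0, 40.0], [555.0, -164.0, 41.0], [558.0, -161.0, 38.0], [561.0, -157.0, 35.0], [565.0, -165.0, 25.0], [568.0, -164.0, 21.0], [551.0, -172.0, 19.0], [545.0, -68.0, 82.0], [538.0, -81.0, 64.0], [435.0, -170.0, 18.0], [441.0, -165.0, 16.0], [528.0, -101.0, 31.0], [450.0, -138.0, 15.0], [449.0, -19.0, 57.0]]
```

Emit:
servo_tool --deltas '[[[0,0,0],[0,0,-0.116]],[[0,0,0],[0,0,-0.232]],[[0,0,0],[0,0,-0.348]],[[0,0,0],[0,0,-0.464]],[[0,0,0],[0,0,-0.579]]]' --grip 1

```text
t: 1.72
ee_pos: [211.2, 588.2, 222.7]
orientation: [0.376, -3.119, -0.0]
ft_force: [-0.0, -0.2, 0.1]
width: 57.8
grasp_force: 0.0
```

Emit:
servo_tool --deltas '[[[-6,-33,2],[0,0,0]],[[-12,-66,4],[0,0,0]],[[-18,-99,6],[0,0,0]],[[-24,-132,8],[0,0,0]],[[-29,-165,10],[0,0,0]]]'

```text
t: 2.13
ee_pos: [278.1, 433.1, 212.7]
orientation: [-0.368, 3.12, 0.0]
ft_force: [0.1, 0.5, 0.2]
width: 24.7
grasp_force: 0.0
```

Emit:
servo_tool --deltas '[[[-6,-33,2],[0,0,0]],[[-12,-66,4],[0,0,0]],[[-18,-99,6],[0,0,0]],[[-24,-132,8],[0,0,0]],[[-29,-165,10],[0,0,0]]]'

```text
t: 2.55
ee_pos: [344.8, 279.3, 202.8]
orientation: [-0.367, 3.119, 0.001]
ft_force: [0.8, -0.7, 0.7]
width: 0.3
grasp_force: 0.0
```

Emit:
servo_tool --deltas '[[[-6,-33,2],[0,0,0]],[[-12,-66,4],[0,0,0]],[[-18,-99,6],[0,0,0]],[[-24,-132,8],[0,0,0]],[[-29,-165,10],[0,0,0]]]'

```text
t: 2.97
ee_pos: [411.4, 125.4, 192.9]
orientation: [-0.367, 3.119, 0.0]
ft_force: [-0.1, 0.2, -0.3]
width: 0.9
grasp_force: 0.0
```

Emit:
servo_tool --deltas '[[[-6,-33,12],[0,0,0]],[[-12,-66,24],[0,0,0]],[[-18,-99,36],[0,0,0]],[[-24,-132,48],[0,0,0]],[[-29,-165,60],[0,0,0]]]'

```text
t: 3.38
ee_pos: [478.0, -28.6, 132.4]
orientation: [-0.367, 3.119, -0.0]
ft_force: [1.3, 0.5, 0.3]
width: 0.5
grasp_force: 0.0
```

```bash
python3 - <<'E'
from h import *
a=get_image("top")["frame"][160:290,200:390]; b=get_image("side")["frame"][90:260,220:400]
a=cv2.resize(a,(400,300),interpolation=2); b=cv2.resize(b,(400,378),interpolation=2)
c=np.zeros((378,800,3),np.uint8); c[:300,:400]=a; c[:,400:]=b; cv2.imwrite("pics/c.png",c)
E
```

```text
(no output)
```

View pics/c.png

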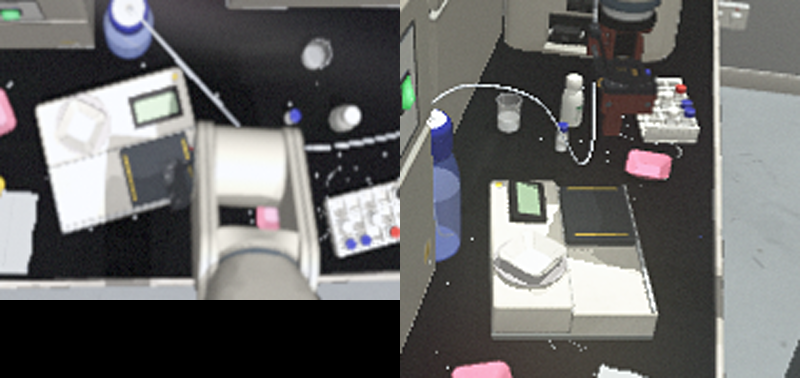

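```bash
python3 - <<'E'
from h import *
im=get_image("side");T=np.linalg.inv(np.array(im["pose"]));
p=np.array([[478,-28.6,132.4],[478,-28.6,212.4]])
u=cv2.projectPoints(p,cv2.Rodrigues(T[:3,:3])[0],T[:3,3],im["K"],np.array(im["dist"],float))[0][:,0]; print((u-[220,90])*2.22+[400,0])
A=pts(im,np.ones((384,512),bool)); r=(A[:,2]>95)&(abs(A[:,1]+30)<130)&(abs(A[:,0]-478)<90)&(A[:,2]<300)
l=(A[r,:2]-[513,121.5])@np.array([[.9724,-.2334],[.2334,.9724]])
z=A[r,2]
for a in range(100,300,15):
    k=(z>=a)&(z<a+15)
    if k.sum()>3: print(a,k.sum(),l[k].min(0).round(),l[k].max(0).round(),np.median(l[k],0).round())
E
```

```text
[[610.60490759 133.72152804]
 [617.59064038  82.81103325]]
130 34 [ -81. -170.] [  12. -128.] [ -67. -133.]
145 36 [ -79. -167.] [  16. -128.] [ -66. -132.]
160 19 [ -80. -133.] [ -58. -126.] [ -67. -129.]
205 72 [ -99. -221.] [-36. -57.] [-61. -61.]
220 167 [-103. -217.] [-35. -57.] [-50. -61.]
235 207 [-101. -221.] [-36. -49.] [ -59. -116.]
250 365 [-101. -230.] [-36. -49.] [-64. -91.]
265 85 [ -93. -173.] [ -47. -120.] [ -68. -129.]
280 78 [ -99. -143.] [ -37. -121.] [ -69. -126.]
295 12 [-101. -139.] [ -36. -122.] [ -43. -124.]
```

Emit:
servo_tool --deltas '[[[0,0,15],[0,0,0]],[[0,0,30],[0,0,0]],[[0,0,45],[0,0,0]],[[0,0,60],[0,0,0]],[[0,0,75],[0,0,0]]]'

```text
t: 3.95
ee_pos: [477.1, -25.7, 57.7]
orientation: [-0.369, 3.119, 0.0]
ft_force: [0.3, -0.2, -0.5]
width: 0.1
grasp_force: 0.0
```

Emit:
servo_tool --deltas '[[[0,5,0],[0,0,0]],[[0,11,0],[0,0,0]],[[0,17,0],[0,0,0]],[[0,23,0],[0,0,0]],[[0,30,0],[0,0,0]]]'

```text
t: 4.37
ee_pos: [470.6, 3.1, 58.6]
orientation: [-0.368, 3.119, -0.001]
ft_force: [0.2, -2.4, 0.6]
width: 0.4
grasp_force: 1.1
```

Emit:
servo_tool --deltas '[[[0,8,0],[0,0,0]],[[0,16,0],[0,0,0]],[[0,24,0],[0,0,0]],[[0,32,0],[0,0,0]],[[0,40,0],[0,0,0]]]'

```text
t: 4.78
ee_pos: [461.2, 42.1, 57.9]
orientation: [-0.367, 3.119, -0.0]
ft_force: [0.4, -1.5, 1.8]
width: 0.3
grasp_force: 1.1
```

Emit:
servo_tool --deltas '[[[0,8,0],[0,0,0]],[[0,16,0],[0,0,0]],[[0,24,0],[0,0,0]],[[0,32,0],[0,0,0]],[[0,38,0],[0,0,0]]]'

```text
t: 5.2
ee_pos: [452.1, 79.1, 57.7]
orientation: [-0.367, 3.12, 0.0]
ft_force: [2.3, 0.2, 1.5]
width: 0.2
grasp_force: 1.0
```

Emit:
servo_tool --deltas '[[[0,2,0],[0,0,0]],[[0,4,0],[0,0,0]],[[0,6,0],[0,0,0]]]'

```text
t: 5.45
ee_pos: [450.6, 84.2, 57.6]
orientation: [0.367, -3.12, 0.0]
ft_force: [1.6, -2.2, 0.2]
width: 0.7
grasp_force: 0.8
```

TCP is now at balance y ≈ -21.7. I'll continue in small steps until the stop shows up as force.

Emit:
servo_tool --deltas '[[[0,1.5,0],[0,0,0]],[[0,3,0],[0,0,0]],[[0,4,0],[0,0,0]]]'

```text
t: 5.7
ee_pos: [449.7, 87.9, 57.6]
orientation: [0.367, -3.12, 0.0]
ft_force: [1.7, -1.7, -0.2]
width: 0.7
grasp_force: 0.8
```

Emit:
servo_tool --deltas '[[[0,1.5,0],[0,0,0]],[[0,3,0],[0,0,0]]]'

```text
t: 5.87
ee_pos: [449.0, 90.8, 57.6]
orientation: [0.367, -3.12, 0.0]
ft_force: [1.4, -2.1, -0.4]
width: 0.3
grasp_force: 0.8
```

Emit:
servo_tool --deltas '[[[0,1,0],[0,0,0]],[[0,2,0],[0,0,0]],[[0,3,0],[0,0,0]]]'

```text
t: 6.12
ee_pos: [448.4, 93.8, 57.6]
orientation: [0.367, -3.12, 0.0]
ft_force: [1.0, -0.5, -0.7]
width: 0.3
grasp_force: 0.8
```

Emit:
servo_tool --deltas '[[[0,1,0],[0,0,0]],[[0,2,0],[0,0,0]]]'

```text
t: 6.28
ee_pos: [448.1, 94.8, 57.7]
orientation: [-0.369, 3.12, -0.003]
ft_force: [4.2, -18.2, -0.4]
width: 0.2
grasp_force: 9.2
```

Emit:
servo_tool --deltas '[[[0,-4,0],[0,0,0]],[[0,-8,0],[0,0,0]],[[0,-20,-25],[0,0,0]],[[0,-50,-50],[0,0,0]],[[0,-80,-70],[0,0,0]]]'

```text
t: 6.7
ee_pos: [466.2, 17.7, 128.7]
orientation: [0.37, -3.119, -0.001]
ft_force: [0.9, 0.3, 0.8]
width: 0.5
grasp_force: 0.0
```

```bash
python3 - <<'E'
from h import *
print(ctrl.get_obs()["ee_pos"])
R=np.array([[.9724,-.2334],[.2334,.9724]])
ims=[get_image(n) for n in("top","side")]
for im in ims:
    for q in("guard",):
        r=finder.silhouettes(q,im)[0];P=pts(im,r["mask"]);k=abs(P[:,2]-66)<4;print(q,r["score"],cv2.minAreaRect(P[k,:2].astype(np.float32)))
    c=im["frame"].astype(int);d=im["depth"]>0
    for nm,m in(("green",(c[...,1]-np.maximum(c[...,0],c[...,2])>35)),("red",(c[...,2]-np.maximum(c[...,0],c[...,1])>60))):
        P=pts(im,m&d);l=(P[:,:2]-[513,121.5])@R;k=(l[:,0]>-90)&(l[:,0]<0)&(abs(l[:,1]+64)<64)&(P[:,2]<75)&(P[:,2]>15)
        hi=k&(P[:,2]>44)
        if hi.sum(): print(nm,k.sum(),hi.sum(),l[hi].min(0).round(1),l[hi].max(0).round(1),np.percentile(P[k,2],[5,50,95]).round(1))
a=ims[0]["frame"][160:290,200:390]; b=ims[1]["frame"][130:260,240:400]
a=cv2.resize(a,(350,240),interpolation=2); b=cv2.resize(b,(450,366),interpolation=2)
o=np.zeros((366,800,3),np.uint8); o[:240,:350]=a; o[:,350:]=b; cv2.imwrite("pics/d.png",o)
E
```

```text
[466.19508059  17.65822246 128.69136009]
guard 0.74 ((455.9076843261719, 164.31228637695312), (91.9444808959961, 115.39289855957031), 13.480973243713379)
guard 0.67 ((457.6057434082031, 164.64413452148438), (92.62288665771484, 120.41472625732422), 13.257651329040527)
green 22 16 [-70.5 -59. ] [-16.7 -21.2] [31.1 51.1 53. ]
red 61 37 [ -69.8 -121.6] [-15.6 -66.1] [30.5 50.3 53.1]
```

View pics/d.png

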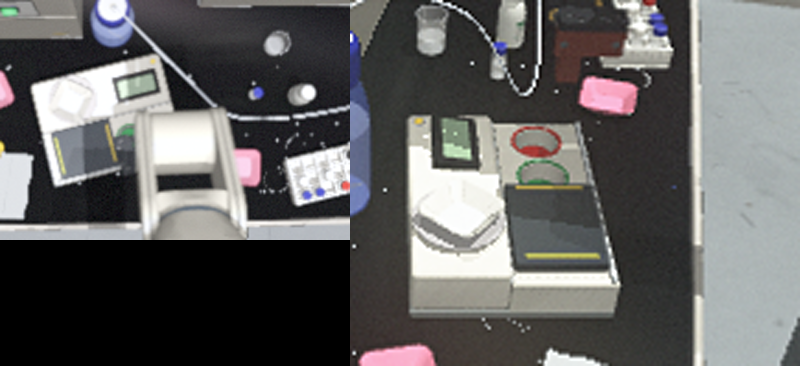

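The guard is open on its stop: fitted centre at balance (-45, 55). The red ring shows at (535,140) and the green ring at (543,175), both clear. Next I move over the green well.

Emit:
servo_tool --deltas '[[[-6,14,0],[0,0,0]],[[-13,28,0],[0,0,0]],[[-20,42,0],[0,0,0]],[[-25.5,56.5,0],[0,0,0]],[[-25.5,56.5,0],[0,0,0]]]'

```text
t: 7.32
ee_pos: [477.3, 81.4, 126.5]
orientation: [0.371, -3.117, -0.001]
ft_force: [0.4, -0.3, -0.1]
width: 0.5
grasp_force: 0.0
```

Emit:
servo_tool --deltas '[[[0,0,20],[0,0,0]],[[0,0,40],[0,0,0]],[[0,0,60],[0,0,0]],[[0,0,72],[0,0,0]],[[0,0,72],[0,0,0]]]'

```text
t: 7.73
ee_pos: [475.1, 78.6, 52.7]
orientation: [0.368, -3.113, 0.0]
ft_force: [-0.5, 0.3, -0.1]
width: 0.6
grasp_force: 0.0
```

Emit:
servo_tool --deltas '[[[0,0,5],[0,0,0]],[[0,0,10],[0,0,0]],[[0,0,15],[0,0,0]],[[0,0,20],[0,0,0]],[[0,0,22],[0,0,0]]]'

```text
t: 8.15
ee_pos: [478.1, 78.7, 33.3]
orientation: [0.367, -3.12, -0.0]
ft_force: [-0.7, -0.1, 0.5]
width: 0.4
grasp_force: 0.0
```

Emit:
servo_tool --deltas '[[[0,0,1.5],[0,0,0]],[[0,0,3],[0,0,0]],[[0,0,4.5],[0,0,0]],[[0,0,6],[0,0,0]],[[0,0,7],[0,0,0]]]'

```text
t: 8.57
ee_pos: [478.3, 78.8, 26.8]
orientation: [-0.367, 3.12, -0.0]
ft_force: [-0.8, -1.2, 4.2]
width: 0.8
grasp_force: 2.0
```

Emit:
servo_tool --deltas '[[[0,0,0.5],[0,0,0]],[[0,0,1],[0,0,0]],[[0,0,1],[0,0,0]]]'

```text
t: 8.82
ee_pos: [478.3, 78.7, 25.8]
orientation: [-0.367, 3.12, -0.0]
ft_force: [-0.9, -0.9, 4.8]
width: -0.2
grasp_force: 2.3
```

Emit:
servo_tool --deltas '[[[0,0,0.5],[0,0,0]],[[0,0,1],[0,0,0]],[[0,0,1.5],[0,0,0]],[[0,0,1.5],[0,0,0]]]'

```text
t: 9.15
ee_pos: [478.4, 78.8, 25.1]
orientation: [-0.367, 3.12, -0.0]
ft_force: [-4.5, -0.1, 18.1]
width: 0.3
grasp_force: 8.8
```

Emit:
servo_tool --deltas '[[[0,0,0],[0,0,0]],[[0,0,0],[0,0,0]],[[0,0,0],[0,0,0]],[[0,0,0],[0,0,0]],[[0,0,0],[0,0,0]]]'

```text
t: 9.57
ee_pos: [478.4, 78.8, 25.1]
orientation: [-0.367, 3.12, -0.0]
ft_force: [-4.2, -1.5, 17.3]
width: 0.4
grasp_force: 8.7
```

Emit:
servo_tool --deltas '[[[0,0,0],[0,0,0]],[[0,0,0],[0,0,0]],[[0,0,0],[0,0,0]],[[0,0,0],[0,0,0]],[[0,0,0],[0,0,0]]]'

```text
t: 9.98
ee_pos: [478.4, 78.8, 25.1]
orientation: [-0.367, 3.12, -0.0]
ft_force: [-4.0, -1.0, 16.8]
width: 0.4
grasp_force: 8.7
```

Emit:
servo_tool --deltas '[[[0,0,-5],[0,0,0]],[[0,0,-20],[0,0,0]],[[0,0,-45],[0,0,0]],[[0,0,-75],[0,0,0]],[[0,0,-100],[0,0,0]]]'

```text
t: 10.4
ee_pos: [478.1, 78.8, 125.3]
orientation: [0.367, -3.12, -0.0]
ft_force: [0.1, -0.6, -0.2]
width: 0.8
grasp_force: 0.0
```

Emit:
servo_tool --deltas '[[[0,34,0],[0,0,0]],[[0,68,0],[0,0,0]],[[0,102,0],[0,0,0]],[[0,136,0],[0,0,0]],[[0,169,0],[0,0,0]]]'

```text
t: 10.82
ee_pos: [438.5, 244.7, 124.1]
orientation: [-0.366, 3.12, 0.0]
ft_force: [1.0, -0.6, 0.1]
width: 0.6
grasp_force: 0.0
```

Emit:
servo_tool --deltas '[[[0,0,0],[0,0,0]],[[0,0,20],[0,0,0]],[[0,0,40],[0,0,0]],[[0,0,60],[0,0,0]],[[0,0,67.5],[0,0,0]]]'

```text
t: 11.23
ee_pos: [437.7, 242.2, 54.4]
orientation: [0.367, -3.117, 0.002]
ft_force: [-0.7, -0.2, 0.1]
width: 0.3
grasp_force: 0.0
```

Emit:
servo_tool --deltas '[[[0,-4,0],[0,0,0]],[[0,-9,0],[0,0,0]],[[0,-14,0],[0,0,0]],[[0,-20,0],[0,0,0]],[[0,-26,0],[0,0,0]]]'

```text
t: 11.65
ee_pos: [445.7, 217.5, 57.5]
orientation: [-0.366, 3.119, 0.001]
ft_force: [-0.9, 2.0, -0.3]
width: 0.2
grasp_force: 1.0
```

Emit:
servo_tool --deltas '[[[0,-8,0],[0,0,0]],[[0,-16,0],[0,0,0]],[[0,-24,0],[0,0,0]],[[0,-32,0],[0,0,0]],[[0,-40,0],[0,0,0]]]'

```text
t: 12.07
ee_pos: [454.9, 178.2, 56.9]
orientation: [-0.367, 3.119, 0.0]
ft_force: [-0.4, 2.4, 1.6]
width: 0.4
grasp_force: 1.1
```

Emit:
servo_tool --deltas '[[[0,-8,0],[0,0,0]],[[0,-16,0],[0,0,0]],[[0,-24,0],[0,0,0]],[[0,-32,0],[0,0,0]],[[0,-40,0],[0,0,0]]]'

```text
t: 12.48
ee_pos: [463.9, 139.3, 56.7]
orientation: [-0.367, 3.12, 0.0]
ft_force: [-0.4, 2.9, 1.7]
width: 0.5
grasp_force: 1.1
```

Emit:
servo_tool --deltas '[[[0,-6,0],[0,0,0]],[[0,-12,0],[0,0,0]],[[0,-17,0],[0,0,0]],[[0,-20,0],[0,0,0]],[[0,-22,0],[0,0,0]]]'

```text
t: 12.9
ee_pos: [468.8, 118.2, 56.6]
orientation: [0.367, -3.12, 0.0]
ft_force: [0.7, 1.7, 1.0]
width: 0.5
grasp_force: 0.8
```

Emit:
servo_tool --deltas '[[[0,-1,0],[0,0,0]],[[0,-2,0],[0,0,0]],[[0,-3,0],[0,0,0]]]'

```text
t: 13.15
ee_pos: [469.3, 116.1, 56.6]
orientation: [0.367, -3.12, -0.001]
ft_force: [-1.9, 11.1, 0.8]
width: 0.6
grasp_force: 5.7
```

Emit:
servo_tool --deltas '[[[0,-0.5,0],[0,0,0]],[[0,-1,0],[0,0,0]],[[0,-1,0],[0,0,0]]]'

```text
t: 13.4
ee_pos: [469.3, 116.1, 56.7]
orientation: [0.366, -3.12, -0.003]
ft_force: [-1.8, 11.6, 0.2]
width: 0.3
grasp_force: 5.7
```

Emit:
servo_tool --deltas '[[[0,4,0],[0,0,0]],[[0,12,0],[0,0,0]],[[0,22,-20],[0,0,0]],[[0,40,-50],[0,0,0]],[[0,70,-80],[0,0,0]]]'

```text
t: 13.82
ee_pos: [452.3, 181.6, 136.2]
orientation: [0.364, -3.117, 0.002]
ft_force: [1.6, -0.2, -0.4]
width: 0.8
grasp_force: 0.0
```

Emit:
servo_tool --deltas '[[[5,33,-10],[0,0,0]],[[10,66,-20],[0,0,0]],[[15,99,-30],[0,0,0]],[[20,132,-40],[0,0,0]],[[25,165,-50],[0,0,0]]]'

```text
t: 14.23
ee_pos: [389.5, 338.3, 186.6]
orientation: [0.368, -3.12, 0.001]
ft_force: [1.0, 0.1, -1.2]
width: 0.8
grasp_force: 0.0
```

Emit:
servo_tool --deltas '[[[5,33,-6],[0,0,0]],[[10,66,-12],[0,0,0]],[[15,90,-18],[0,0,0]],[[15,90,-18],[0,0,0]],[[15,90,-18],[0,0,0]]]'

```text
t: 14.65
ee_pos: [354.5, 421.8, 204.0]
orientation: [-0.372, 3.12, -0.001]
ft_force: [0.3, -0.3, 0.7]
width: 0.3
grasp_force: 0.0
```

```bash
python3 - <<'E'
from h import *
ims=[get_image(n) for n in("top","side")]
for im in ims:
    r=finder.silhouettes("guard",im)[0];P=pts(im,r["mask"]);k=abs(P[:,2]-66)<4;print(r["score"],cv2.minAreaRect(P[k,:2].astype(np.float32)))
a=ims[0]["frame"][160:290,200:390]; b=ims[1]["frame"][90:260,220:400]
a=cv2.resize(a,(400,274),interpolation=2); b=cv2.resize(b,(400,378),interpolation=2)
o=np.zeros((378,800,3),np.uint8); o[:274,:400]=a; o[:,400:]=b; cv2.imwrite("pics/e.png",o)
E
```

```text
0.76 ((482.9691162109375, 48.472023010253906), (91.41893005371094, 115.63709259033203), 13.068495750427246)
0.74 ((484.98486328125, 50.99073028564453), (92.01799011230469, 119.9052963256836), 13.37922191619873)
```

View pics/e.png

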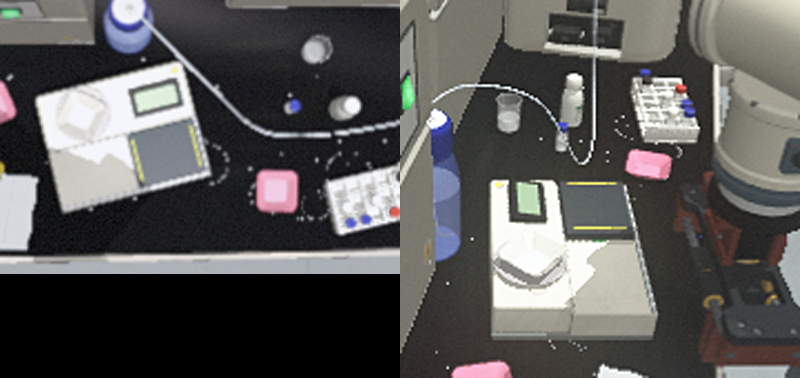

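The final picture shows the guard back over both wells, with its right yellow line next to the deck end at (195,148). The measured travel is 118 mm. The boat and bystanders are where they were, and the arm is clear.

```bash
python3 -c "
from workcell import close_job
print(close_job())"
```

```text
the job is handed in; nothing more can be done
None
```

I opened the guard to its stop, held the green tare key down on its stop for about a second, then pushed the guard closed (118 mm measured travel); the arm ended clear and the job is handed in at about 15 s, with no verdict returned.

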